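Zero a paint-thickness gauge and hold it on the marked spot of a sloping sample panel

ROBOT

A 6-joint arm with a two-finger parallel gripper is mounted at the origin on a cart in front of the work surface, level with it; the furniture and walls round the work are solid. World frame = base frame: x ahead of the robot, y to its left, z up, the work surface at z = 0. Lengths are in m, angles in rad, forces in N, time in s.
With the tool pointing down it reaches from about 0.35 to 0.725 m from the base axis. Payload 6 kg.
Tool frame: the origin (TCP) lies at the centre of the arm's flange, where the gripper is bolted on; the fingertips stand 173 mm ahead of it and the grasp point (between the pads) lies 155 mm ahead of it; z points along the fingers, y is the line along which they close (so a half turn about z gives the same grasp; the last joint's range is limited). The gripper opens to 85 mm and grips with 20 to 120 N. Pads are 22 mm wide; open, the fingers measure 114 mm over their backs; the gripper's body (76 mm by 85 mm) begins 54 mm behind the grasp point. The pads swing forward as they close: fully open they stand 13 mm farther back than shut.
Start: joints at [-0.942, 0.04, 0.085, 0, -1.615, -0.334], TCP at [0.174, -0.574, 0.405] pointing down, gripper open.
Joint ranges: [-2.56, 2.56], [-1.29, 2.01], [-1.08, 1.49], [-3.29, 1.98], [-2.81, -0.18], [-2.99, 2.99]. Speed limits (rad/s): [2.57, 2.57, 3.01, 3.14, 3.14, 3.14].

INTERFACE

Orientations are given as a unit quaternion [w, x, y, z].
In Python, from rig import robot gives the robot as it stands.
- The arm moves only by the tool servo_tool, never from a script. Its argument "plan" is a list of rows, each a list of 5 numbers: the opening, from 0 (shut) to 1 (fully open), then the shift along the world's x, y, z in units of 100 cm (1.0 is 100 cm), then the turn about the world's z in units of 120 degrees (1.0 is 120 degrees). In form: [[hand, dx, dy, dz, turn], ...]. A call has 1 to 8 rows; each row is the pose to reach, as a shift and turn from the pose commanded when the call began; what a row does not reach only later rows make up. A row lasts 1/12 s, in which the tool goes at most 41.7 mm and 7.16 degrees, less where a joint would pass 70% of its speed; a pose out of reach is approached as far as the arm can. A call with a number of a shift or a turn outside -1 to 1 is refused whole. A call with a gripper value outside its range is refused whole. The fingers move at their own pace and stop on an object; the grip force is fixed at half the most. Time passes only in rows, so rows that repeat a pose let the fingers close. It gives the time, the measured TCP pose, the force, the opening and the grip force at its end, in the units of the state.
- robot.get_obs(): the state, without advancing time (a new reading comes with each control period).
- robot.capture(name): name is "side" or "top" or "wrist"; returns the picture (420x560x3 uint8, red, green, blue); there is no depth.
- robot.calibration(name): a dict with "vertical_fov" (degrees; the focal length in pixels is half the picture's height over the tangent of half this angle, whatever the lens; pixels are square), "cx", "cy" (the principal point, pixels), "pose" (4x4, takes a point from camera to world coordinates); the wrist camera has in their place "mount" (4x4, takes a point from camera to tool coordinates, whose origin is the TCP and whose axes are the flange's). Camera axes: x right, y down, z forward; pixel columns grow to the right and rows downward; lengths in m; the calibration is good to about 2 mm. A picture is of the moment at which its call begins: read the wrist's pose just before it. calibration takes no time and is no camera call.
- robot.job_done(): hands the job in; it is judged then, once.
The state is a dict: "clock": time; "qpos": joint angles; "qvel": joint speeds; "tau": joint torques, N m; "tool_pos": TCP position; "ee_rot": TCP orientation; "force": force on the tool from outside, world axes, zero at the start; "moment": the same for the moment, N m; "width": opening from 0.0 (shut) to 1.0 (fully open); "grasp_force": force on a finger pad.
Only numpy, scipy, OpenCV 4.12 (cv2) and the standard library are available. Lean on these libraries where they do the work, as an engineer would, in place of code of your own. Each camera call takes 0.05 s, during which the arm holds its last target. There are 200 camera calls.

TASK

Measure the paint on the sloping sample panel with the pen-shaped gauge from the square holder: first zero it by pressing its sprung tip, gauge upright, on the middle of the bare steel puck for a second, the tip gently pushed about half way in. Then put the tip inside the ring drawn on the panel (not on the cross), with the gauge square to the panel's face and the tip again gently pushed about half way in, and finish while holding it still there, gauge in the gripper. Do not press hard, do not change the panel's slope, and leave the filler tub, the tape measure and the box of screws alone.

Things in the scene. Friction and masses are not known exactly. Their poses are not given: they have to be found in the camera images.
- gauge: Loose pen gauge, upright in the holder, tip down: black square housing 28 x 28 x 120 mm with a small screen, 0.12 kg. Origin: centre of the flat end of its steel nose (16 mm thick, 20 mm long); z: along the gauge, nose to top. Housing at z = 20 to 140 mm, hidden in the holder up to 50; grip two facing flat sides (normal to x or to y) at z about 110 mm.
- gauge_tip (a joint): Travel of the gauge's sprung steel tip, m: 0 = fully out (22 mm out of the nose), grows as it is pushed in along the gauge's z, 0.016 = stop; half way is 0.008. The spring gives about 1 N at 0 and 0.35 N more per mm (4 N half way).
- tip_end (a point): The very end of the gauge's sprung tip (a round end of 4 mm radius), on the gauge's axis, 22 mm below the gauge's origin when the tip is fully out; axes as the gauge's.
- holder: Fixed grey holder: foot 80 x 80 mm, square socket 48 mm outside, 32 mm inside, 86 mm high, open on top. The housing stands on a ledge 56 mm up, nose and tip in the well below (tip end 14 mm up): raise the gauge straight up by 75 mm or more to clear it. Origin: centre of the underside, z up. Holder and puck may swap places.
- puck: Fixed bare steel puck, 54 mm in diameter, 22 mm high, standing on the surface. Origin: centre of the underside, z up.
- puck_top (a point): Centre of the puck's flat level top face, 22 mm above the surface.
- easel: Fixed dark steel easel with the hinged panel (one body): base 140 x 170 mm, at its near edge two 50 mm high cheeks with black knobs (78 to 98 mm left and right of the middle). Origin: centre of the underside, z up, x from the near edge to the far one.
- panel (a joint): Slope of the panel on its friction hinge, in rad: 0 = level, grows as the far edge rises. The hinge is stiff: it stays put under a light press of the gauge (below 15 N).
- ring_mark (a point): Centre of a thin dark ring (18 mm inside) drawn on the white painted face (126 x 144 mm) of the sloping panel, on its left half seen from the robot, about 70 mm up the slope from the lower edge. z: outward normal of the face (up and towards the robot); x: up the slope; y: to the left.
- cross_mark (a point): Centre of an X drawn in thin dark line on the same face, 68 mm from the ring towards -y: not the spot to measure. Axes as the ring's.
- filler_tub: White round tub with lid, 66 mm in diameter, 41 mm high; bystander. Origin: centre of the underside.
- tape_measure: Yellow and black tape measure lying flat, 65 x 68 x 35 mm; bystander. Origin: centre of the underside.
- screw_box: Small carton of screws, 52 x 90 x 32 mm; bystander. Origin: centre of the underside.
Mind the look-alikes: they are no part of the job. Of the things like the gauge, leave any that is yellow; of the rest the smaller one is meant.

How it is judged:
By the outcome, as a careful person would: the job done as asked, in the order asked, and still so for the second after the job is handed in, while the arm keeps its last pose, push and grip.
It also fails if it takes over 43 s, if anything falls off the work surface, if the arm or the gripper's body presses on something with over 40 N, if the wrist force passes 120 N, or if a joint passes its speed limit or range.

## Working session

There is one attempt and no reset: what is moved stays moved. The work goes in short steps, Python scripts to look and compute and a tool call to move; the robot and the scene stay as the last step left them, time stands still between calls to the robot, and variables do not carry over. Pictures are saved under pics/ and viewed, at most 10 in all, crops included, and the job is handed in when it is done.

Besides the shell and the picture viewer there is one more tool, called in YAML: its name, and indented under it one key for each argument. servo_tool: Moves the arm, as the interface text tells. Its arguments: {"type":"object","properties":{"plan":{"type":"array"}},"required":["plan"]}

```bash
mkdir -p pics; ls; python3 - <<'E'
from rig import robot
import cv2,numpy as np
for n in("side","top","wrist"):
    print(robot.get_obs()) if n=="wrist" else 0
    im=robot.capture(n); cv2.imwrite(f"pics/{n}0.png",im[:,:,::-1]); print(n,robot.calibration(n))
E
```

```text
pics
side {'vertical_fov': 50.774154413335324, 'cx': 276.923309246682, 'cy': 209.35877174061537, 'pose': array([[-9.78448297e-01, -1.12561926e-01,  1.73114824e-01,
         3.42426020e-01],
       [-2.06491622e-01,  5.31848233e-01, -8.21278678e-01,
         1.05699608e+00],
       [ 3.73896615e-04, -8.39325485e-01, -5.43629093e-01,
         6.45135357e-01],
       [ 0.00000000e+00,  0.00000000e+00,  0.00000000e+00,
         1.00000000e+00]])}
top {'vertical_fov': 56.512327545108185, 'cx': 282.4129334121564, 'cy': 208.40536108385405, 'pose': array([[ 0.01514861, -0.99825277,  0.05711325,  0.47583446],
       [-0.99950435, -0.01354163,  0.02841952,  0.14181365],
       [-0.02759646, -0.05751546, -0.99796313,  0.90487734],
       [ 0.        ,  0.        ,  0.        ,  1.        ]])}
{'clock': 0.1, 'qpos': array([-9.42252652e-01,  4.07622871e-02,  8.39060520e-02, -3.93773413e-04,
       -1.61551166e+00, -3.33681830e-01]), 'qvel': array([ 0.00082601, -0.00305138,  0.00121025,  0.00089323,  0.00044414,
       -0.00105541]), 'tau': array([-4.30354587e-03, -3.69345474e+01,  3.48280764e+01,  6.95172831e+00,
       -4.55795540e-03, -2.23498182e-05]), 'tool_pos': array([ 0.17443633, -0.57406354,  0.40377283]), 'ee_rot': array([-1.89266516e-04, -1.46905917e-01,  9.89150138e-01,  7.87607394e-04]), 'force': array([ 0.74099544,  0.60623076, -0.11410604]), 'moment': array([-0.04444429,  0.01392674, -0.01059394]), 'grasp_force': 0.0, 'width': 0.999486204871645}
wrist {'vertical_fov': 62.92092991963657, 'cx': 286.47349014167025, 'cy': 204.35566758877818, 'mount': array([[-8.84237311e-04, -9.52779013e-01, -3.03663252e-01,
         7.73113157e-02],
       [ 9.99999579e-01, -7.67413374e-04, -5.04050392e-04,
        -1.56900387e-04],
       [ 2.47213394e-04, -3.03663569e-01,  9.52779290e-01,
         3.20890043e-02],
       [ 0.00000000e+00,  0.00000000e+00,  0.00000000e+00,
         1.00000000e+00]])}
```

View pics/top0.png

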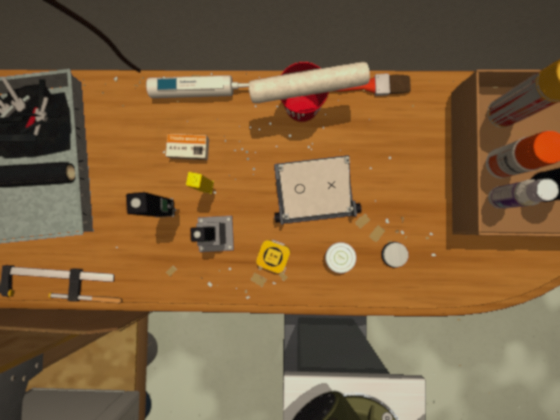

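View pics/side0.png

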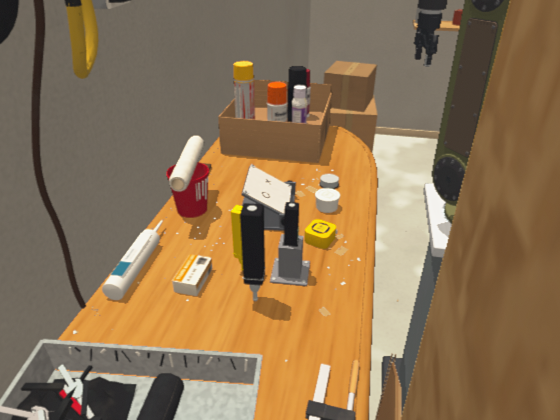

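```bash
cat > h.py <<'E'
import numpy as np
from rig import robot
def K(c): 
    f=210/np.tan(np.radians(c["vertical_fov"]/2)); return f,c["cx"],c["cy"]
def ray(cal,uv,pose=None):
    f,cx,cy=K(cal); P=cal["pose"] if pose is None else pose
    d=P[:3,:3]@np.array([(uv[0]-cx)/f,(uv[1]-cy)/f,1]); return P[:3,3],d
def atz(cal,uv,z,pose=None):
    o,d=ray(cal,uv,pose); return o+d*(z-o[2])/d[2]
def proj(cal,X,pose=None):
    f,cx,cy=K(cal); P=cal["pose"] if pose is None else pose
    p=P[:3,:3].T@(np.asarray(X)-P[:3,3]); return np.array([cx+f*p[0]/p[2],cy+f*p[1]/p[2]])
def tri(rays):
    A=np.zeros((3,3));b=np.zeros(3)
    for o,d in rays:
        d=d/np.linalg.norm(d);M=np.eye(3)-np.outer(d,d);A+=M;b+=M@o
    X=np.linalg.solve(A,b); return X,[np.linalg.norm(np.cross(X-o,d/np.linalg.norm(d))) for o,d in rays]
E
python3 - <<'E'
from h import *
import cv2
t=cv2.imread("pics/top0.png");s=cv2.imread("pics/side0.png")
C=lambda im,u,v:cv2.resize(im[v:v+75,u:u+100],(400,300),interpolation=cv2.INTER_CUBIC)
cv2.imwrite("pics/c1.png",np.vstack([np.hstack([C(t,150,190),C(t,267,152)]),np.hstack([C(s,235,195),C(s,225,155)])]))
c=robot.calibration("top")
print("holder gauge top",atz(c,(197,233),.176),"puck",atz(c,(396,255),.022),"tub",atz(c,(340,258),.041),"tall",atz(c,(136,204),.2))
E
```

```text
holder gauge top [0.46922044 0.32196136 0.176     ] puck [ 0.42569068 -0.08809865  0.022     ] tub [0.41818073 0.03858444 0.041     ] tall [0.52060775 0.42970307 0.2       ]
```

View pics/c1.png

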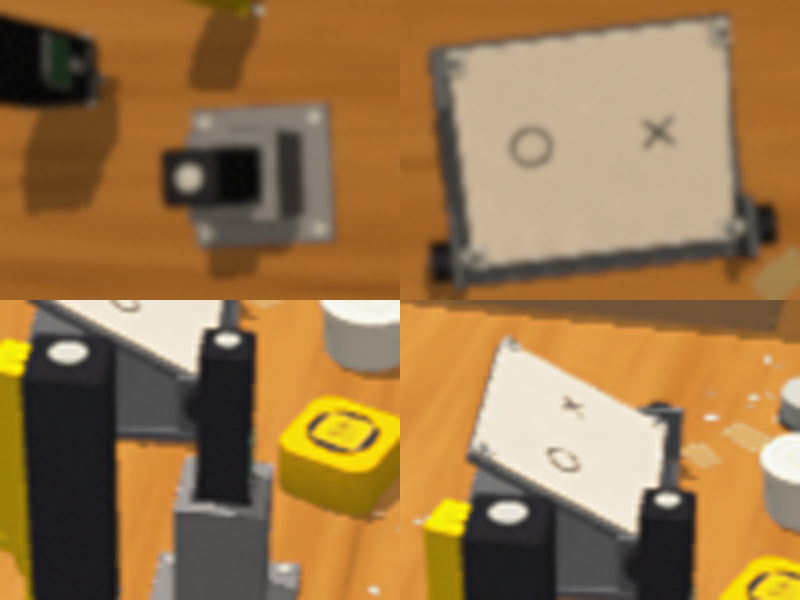

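```bash
python3 - <<'E'
from h import *
t=robot.calibration("top");s=robot.calibration("side")
P={"ring":((299.75,188.75),(265.75,194.75)),"cross":((331.5,185),(268,181.5)),"FL":((278.5,164.5),(243.75,193.75)),"FR":((348.75,156),(251.25,165)),"NR":((352.5,212.5),(291.75,185)),"NL":((282.5,219.5),(283,214.25)),"gtop":((197.75,234.5),(292,205))}
X={}
for k,(a,b) in P.items():
    X[k],r=tri([ray(t,a),ray(s,b)]);print(k,X[k].round(4),np.round(r,4))
A=np.array([X[k] for k in("ring","cross","FL","FR","NR","NL")]);m=A.mean(0);n=np.linalg.svd(A-m)[2][2];n*=np.sign(n[2])
print("n",n,"slope",np.degrees(np.arccos(n[2])),"az",np.degrees(np.arctan2(n[1],n[0])),(A-m)@n)
print([np.linalg.norm(X[a]-X[b]).round(4) for a,b in(("ring","cross"),("FL","FR"),("NL","NR"),("FL","NL"),("FR","NR"))])
d=X["ring"]-X["cross"];print("y axis az",np.degrees(np.arctan2(d[1],d[0])))
for p in((193,107),(330,103),(335,240),(195,247)): print(atz(t,(p[0]/4+150,p[1]/4+190),.01).round(4))
E
```

```text
ring [0.5665 0.1291 0.0709] [0.0003 0.0003]
cross [0.5758 0.0614 0.0707] [0.0006 0.0006]
FL [0.6123 0.1741 0.0948] [0.0017 0.0017]
FR [0.6315 0.0284 0.0973] [0.0015 0.0015]
NR [0.5197 0.0117 0.0388] [0.0013 0.0013]
NL [0.5076 0.167  0.0443] [0.0071 0.0071]
gtop [0.4666 0.3213 0.1727] [0.0002 0.0002]
n [-0.44453643 -0.05618234  0.89399715] slope 26.62009395390481 az -172.79691307962372 [ 4.16445136e-04 -7.66100267e-05 -1.05766295e-03  8.07208419e-04
 -8.17637810e-04  7.28257231e-04]
[np.float64(0.0683), np.float64(0.147), np.float64(0.1558), np.float64(0.1165), np.float64(0.1272)]
y axis az 97.81321733495558
[0.5051 0.3611 0.01  ]
[0.5086 0.2819 0.01  ]
[0.4302 0.2773 0.01  ]
[0.4249 0.3578 0.01  ]
```

servo_tool:
  plan:
    - [1,0.25,0.37,0,-0.12]
    - [1,0.25,0.37,0,-0.12]
    - [1,0.25,0.37,0,-0.12]
    - [1,0.25,0.37,0,-0.12]
    - [1,0.25,0.37,0,-0.12]
    - [1,0.25,0.37,0,-0.12]
    - [1,0.25,0.37,0,-0.12]
    - [1,0.25,0.37,0,-0.12]

```text
clock: 0.82
tool_pos: [0.3579, -0.3014, 0.4047]
ee_rot: [0.0, -0.022, 1.0, 0.0]
force: [1.1, -0.2, -0.6]
width: 0.999
grasp_force: 0.0
```

servo_tool:
  plan:
    - [1,0.1,0.618,0,0]
    - [1,0.1,0.618,0,0]
    - [1,0.1,0.618,0,0]
    - [1,0.1,0.618,0,0]
    - [1,0.1,0.618,0,0]
    - [1,0.1,0.618,0,0]
    - [1,0.1,0.618,0,0]
    - [1,0.1,0.618,0,0]

```text
clock: 1.48
tool_pos: [0.4101, 0.0278, 0.4049]
ee_rot: [0.0, -0.022, 1.0, 0.0]
force: [1.9, -0.3, 0.4]
width: 1.0
grasp_force: 0.0
```

servo_tool:
  plan:
    - [1,0.055,0.29,0,0]
    - [1,0.055,0.29,0,0]
    - [1,0.055,0.29,0,0]
    - [1,0.055,0.29,0,0]
    - [1,0.055,0.29,0,0]
    - [1,0.055,0.29,0,0]
    - [1,0.055,0.29,0,0]
    - [1,0.055,0.29,0,0]

```text
clock: 2.15
tool_pos: [0.4659, 0.3211, 0.4011]
ee_rot: [-0.002, -0.023, 1.0, -0.001]
force: [-0.7, -1.0, -2.7]
width: 0.999
grasp_force: 0.0
```

```bash
cat >> h.py <<'E'
from scipy.spatial.transform import Rotation as Rn
def wpose(o):
    T=np.eye(4);q=o["ee_rot"];T[:3,:3]=Rn.from_quat([q[1],q[2],q[3],q[0]]).as_matrix();T[:3,3]=o["tool_pos"]
    return T@robot.calibration("wrist")["mount"]
def wcap(name):
    import cv2
    o=robot.get_obs();im=robot.capture("wrist");cv2.imwrite(f"pics/{name}.png",im[:,:,::-1]);np.save(f"pics/{name}.npy",wpose(o));return o
E
python3 - <<'E'
from h import *
o=wcap("w1");print(o["tool_pos"],o["ee_rot"],o["clock"],o["force"])
E
```

```text
[0.46586958 0.32111348 0.40113217] [-0.0019084  -0.0233877   0.99972361 -0.00144332] 2.15 [-0.68076597 -0.97007252 -2.66757808]
```

View pics/w1.png

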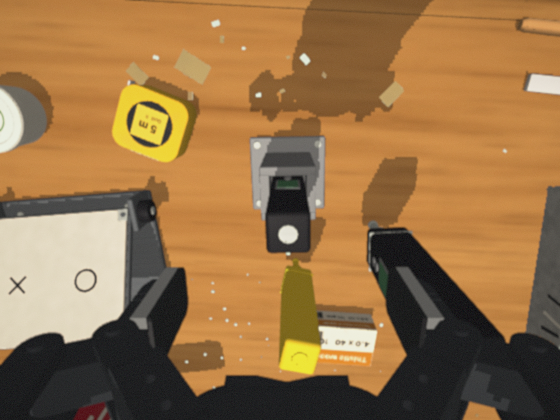

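```bash
python3 - <<'E'
from h import *
c=robot.calibration("wrist");P=np.load("pics/w1.npy");t=robot.calibration("top");s=robot.calibration("side")
print("gtop",atz(c,(288,234),.176,P),"foot",[atz(c,p,.01,P).round(4) for p in((251,138),(325,138))])
print("housing edge az",[atz(c,p,.176,P).round(4) for p in((266.5,217),(308,217),(267,250),(310,250))])
print("yellow base/top",atz(c,(296,265),0,P),tri([ray(c,(300,356),P),ray(t,(194,180))]))
print("tall base/top",atz(c,(372,232),0.0,P),tri([ray(t,(136,204)),ray(s,(252,209))]))
E
```

```text
gtop [0.46812739 0.32134693 0.176     ] foot [array([0.4313, 0.2815, 0.01  ]), array([0.4278, 0.358 , 0.01  ])]
housing edge az [array([0.4578, 0.308 , 0.176 ]), array([0.4566, 0.3328, 0.176 ]), array([0.4794, 0.3089, 0.176 ]), array([0.4781, 0.3354, 0.176 ])]
yellow base/top [0.57995803 0.336434   0.        ] (array([0.57107864, 0.33478673, 0.16062517]), [np.float64(0.0003619423500771544), np.float64(0.00036194235007702257)])
tall base/top [0.53349317 0.42192572 0.        ] (array([0.52036261, 0.42198291, 0.219493  ]), [np.float64(0.0010109539618110956), np.float64(0.0010109539618109098)])
```

servo_tool:
  plan:
    - [1,0.002,0,-0.1,0]
    - [1,0.002,0,-0.1,0]
    - [1,0.002,0,-0.1,0]
    - [1,0.002,0,-0.1,0]
    - [1,0.002,0,-0.1,0]
    - [0.2,0.002,0,-0.1,0]
    - [0.2,0.002,0,-0.1,0]
    - [0.2,0.002,0,-0.1,0]

```text
clock: 2.87
tool_pos: [0.4679, 0.3159, 0.307]
ee_rot: [0.001, -0.022, 1.0, 0.001]
force: [-0.4, 0.1, 0.6]
width: 0.599
grasp_force: 0.0
```

servo_tool:
  plan:
    - [0.2,0,0,0,0]
    - [0.2,0,0,0,0]
    - [0.2,0,0,0,0]
    - [0.2,0,0,0,0]
    - [0.2,0,0,0,0]
    - [0.2,0,0,0,0]

```text
clock: 3.37
tool_pos: [0.4677, 0.3167, 0.3056]
ee_rot: [0.001, -0.022, 1.0, 0.002]
force: [0.2, 4.6, 1.8]
width: 0.319
grasp_force: 58.7
```

servo_tool:
  plan:
    - [0.2,0,0.003,0,0]
    - [0.2,0,0.003,0.02,0]
    - [0.2,0,0.003,0.05,0]
    - [0.2,0,0.003,0.08,0]
    - [0.2,0,0.003,0.1,0]
    - [0.2,0,0.003,0.1,0]

```text
clock: 3.87
tool_pos: [0.4681, 0.3183, 0.4099]
ee_rot: [0.003, -0.021, 1.0, 0.001]
force: [0.5, -0.1, 0.2]
width: 0.324
grasp_force: 59.7
```

servo_tool:
  plan:
    - [0.2,-0.035,-0.3,0.01,0]
    - [0.2,-0.035,-0.3,0.01,0]
    - [0.2,-0.035,-0.3,0.01,0]
    - [0.2,-0.035,-0.3,0.01,0]
    - [0.2,-0.035,-0.3,0.01,0]
    - [0.2,-0.035,-0.3,0.01,0]
    - [0.2,-0.035,-0.3,0.01,0]
    - [0.2,-0.035,-0.3,0.01,0]

```text
clock: 4.53
tool_pos: [0.4314, 0.0146, 0.4149]
ee_rot: [-0.0, -0.02, 1.0, -0.001]
force: [0.3, 0.3, 0.4]
width: 0.317
grasp_force: 59.6
```

servo_tool:
  plan:
    - [0.2,-0.01,-0.04,0,0]
    - [0.2,-0.01,-0.08,0,0]
    - [0.2,-0.01,-0.1,0,0]
    - [0.2,-0.01,-0.11,0,0]
    - [0.2,-0.01,-0.11,0,0]
    - [0.2,-0.01,-0.11,0,0]

```text
clock: 5.03
tool_pos: [0.4226, -0.0916, 0.4138]
ee_rot: [-0.001, -0.021, 1.0, -0.0]
force: [-0.0, 0.5, -0.6]
width: 0.32
grasp_force: 59.7
```

```bash
python3 - <<'E'
from h import *
o=wcap("w2");print(o)
E
```

```text
{'clock': 5.0333, 'qpos': array([ 2.58204939e-01, -4.16280887e-01, -2.93374645e-01, -2.98820156e-04,
       -1.69585452e+00, -1.78726585e+00]), 'qvel': array([ 0.03200254, -0.00479444,  0.00224893, -0.00267755,  0.00311315,
       -0.00368396]), 'tau': array([-8.32701847e-01, -1.44296515e+01,  3.51668823e+01,  7.18076125e+00,
       -2.78049189e-02,  9.07483650e-02]), 'tool_pos': array([ 0.42256412, -0.09158482,  0.41379033]), 'ee_rot': array([-1.08067146e-03, -2.08846545e-02,  9.99781302e-01, -1.08871157e-04]), 'force': array([-0.00535317,  0.45558259, -0.57301735]), 'moment': array([-0.00082857,  0.01818141,  0.02969818]), 'grasp_force': 59.66126024723053, 'width': 0.31980534906082747}
```

View pics/w2.png

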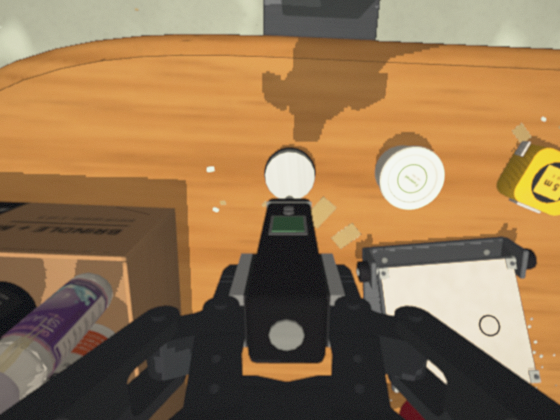

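```bash
python3 - <<'E'
from h import *
import cv2
c=robot.calibration("wrist");P=np.load("pics/w2.npy");t=robot.calibration("top");s=robot.calibration("side")
im=cv2.imread("pics/w2.png");h=cv2.cvtColor(im,cv2.COLOR_BGR2HSV)
m=((h[:,:,1]<60)&(h[:,:,2]>120)).astype(np.uint8);n,l,st,ce=cv2.connectedComponentsWithStats(m)
i=l[170,290];print("puck comp",st[i],ce[i])
ctr,r=cv2.minEnclosingCircle(np.argwhere(l==i)[:,::-1].astype(np.float32));print(ctr,r)
print("puck",atz(c,ctr,.022,P),atz(c,(290,173.5),.022,P))
print("gtop",atz(c,(287,335),.4138-.1296,P))
print("ring",tri([ray(c,(489,325.5),P),ray(t,(299.75,188.75)),ray(s,(265.75,194.75))]))
for k,p in {"NL":(518,261),"NR":(378.5,268)}.items(): print(k,atz(c,p,.044,P))
E
```

```text
puck comp [ 265  151   50   48 1899] [289.4402317 174.9331227]
(289.5, 175.64285278320312) 25.14154052734375
puck [ 0.42667923 -0.08842658  0.022     ] [ 0.4243182 -0.0879943  0.022    ]
gtop [ 0.42261382 -0.09158609  0.2842    ]
ring (array([0.56714003, 0.12938682, 0.07227196]), [np.float64(0.0019264921575931305), np.float64(0.001089436572014858), np.float64(0.001198263266061609)])
NL [0.50641983 0.16397596 0.044     ]
NR [0.52111217 0.01321294 0.044     ]
```

servo_tool:
  plan:
    - [0.2,0.0035,0.0035,-0.03,0]
    - [0.2,0.0035,0.0035,-0.06,0]
    - [0.2,0.0035,0.0035,-0.08,0]
    - [0.2,0.0035,0.0035,-0.09,0]
    - [0.2,0.0035,0.0035,-0.094,0]
    - [0.2,0.0035,0.0035,-0.094,0]
    - [0.2,0.0035,0.0035,-0.094,0]
    - [0.2,0.0035,0.0035,-0.094,0]

```text
clock: 5.75
tool_pos: [0.4265, -0.0876, 0.3224]
ee_rot: [0.001, -0.022, 1.0, 0.0]
force: [1.2, -0.1, -0.7]
width: 0.323
grasp_force: 59.7
```

servo_tool:
  plan:
    - [0.2,0,0,-0.005,0]
    - [0.2,0,0,-0.01,0]
    - [0.2,0,0,-0.012,0]
    - [0.2,0,0,-0.014,0]
    - [0.2,0,0,-0.015,0]
    - [0.2,0,0,-0.016,0]
    - [0.2,0,0,-0.016,0]
    - [0.2,0,0,-0.016,0]

```text
clock: 6.42
tool_pos: [0.4263, -0.0877, 0.3051]
ee_rot: [0.0, -0.022, 1.0, 0.0]
force: [1.5, 1.9, 2.7]
width: 0.321
grasp_force: 60.2
```

```bash
python3 - <<'E'
from h import *
import cv2
im=robot.capture("side");cv2.imwrite("pics/s2.png",im[:,:,::-1])
c=robot.calibration("side");u,v=proj(c,(.426,-.088,.05)).astype(int);print(u,v,robot.get_obs()["force"],robot.get_obs()["tool_pos"])
a=im[v-30:v+45,u-50:u+50,::-1];cv2.imwrite("pics/s2c.png",cv2.resize(a,(800,600),interpolation=cv2.INTER_CUBIC))
E
```

```text
330 168 [0.63617552 0.79912888 2.35687816] [ 0.42629361 -0.08772487  0.30513461]
```

View pics/s2c.png

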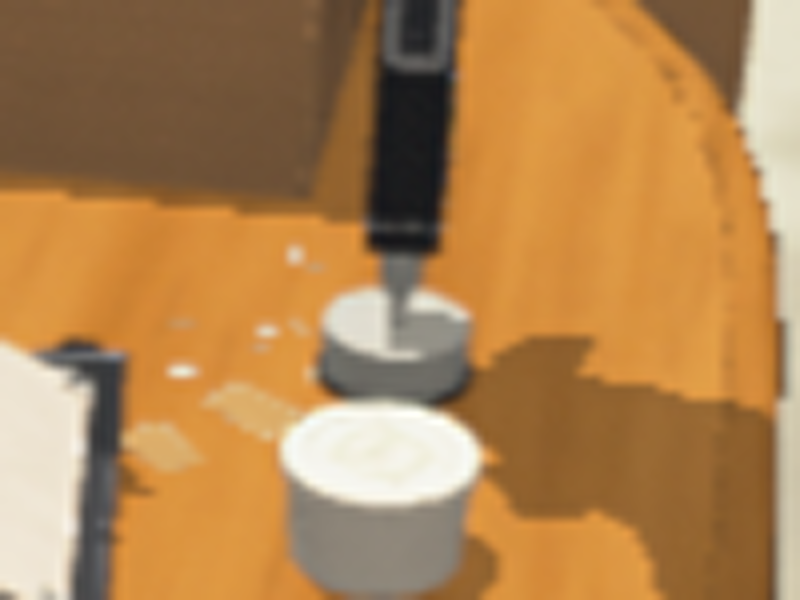

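servo_tool:
  plan:
    - [0.2,0,0,-0.001,0]
    - [0.2,0,0,-0.001,0]
    - [0.2,0,0,-0.001,0]
    - [0.2,0,0,-0.001,0]
    - [0.2,0,0,-0.001,0]
    - [0.2,0,0,-0.001,0]
    - [0.2,0,0,-0.001,0]
    - [0.2,0,0,-0.001,0]

```text
clock: 7.13
tool_pos: [0.4262, -0.0877, 0.3038]
ee_rot: [0.0, -0.022, 1.0, 0.0]
force: [2.0, 1.6, 3.0]
width: 0.323
grasp_force: 60.3
```

servo_tool:
  plan:
    - [0.2,0,0,0,0]
    - [0.2,0,0,0,0]
    - [0.2,0,0,0,0]
    - [0.2,0,0,0,0]
    - [0.2,0,0,0,0]
    - [0.2,0,0,0,0]
    - [0.2,0,0,0,0]
    - [0.2,0,0,0,0]

```text
clock: 7.8
tool_pos: [0.4261, -0.0878, 0.3037]
ee_rot: [-0.0, -0.022, 1.0, -0.0]
force: [2.2, 0.8, 2.9]
width: 0.322
grasp_force: 60.3
```

servo_tool:
  plan:
    - [0.2,0,0,0,0]
    - [0.2,0,0,0,0]
    - [0.2,0,0,0,0]
    - [0.2,0,0,0,0]

```text
clock: 8.13
tool_pos: [0.4262, -0.0878, 0.3037]
ee_rot: [-0.0, -0.022, 1.0, -0.0]
force: [1.8, 0.6, 3.1]
width: 0.323
grasp_force: 60.4
```

servo_tool:
  plan:
    - [0.2,0,0,0.03,0]
    - [0.2,0,0,0.07,0]
    - [0.2,0,0,0.11,0]
    - [0.2,0,0.02,0.14,0]
    - [0.2,0,0.06,0.14,0]
    - [0.2,0,0.1,0.14,0]
    - [0.2,0,0.14,0.14,0]
    - [0.2,0.01,0.18,0.14,0]

```text
clock: 8.8
tool_pos: [0.4348, 0.0936, 0.4433]
ee_rot: [-0.001, -0.022, 1.0, -0.0]
force: [1.6, -0.7, -0.3]
width: 0.318
grasp_force: 59.6
```

servo_tool:
  plan:
    - [0.2,0.015,0.04,0,0]
    - [0.2,0.03,0.08,0,0]
    - [0.2,0.045,0.12,0,0]
    - [0.2,0.06,0.16,0,0]
    - [0.2,0.075,0.19,0,0]
    - [0.2,0.085,0.21,0,0]
    - [0.2,0.085,0.218,0,0]
    - [0.2,0.085,0.218,0,0]

```text
clock: 9.47
tool_pos: [0.5213, 0.312, 0.4404]
ee_rot: [-0.003, -0.022, 1.0, -0.002]
force: [-0.2, 0.1, -1.1]
width: 0.322
grasp_force: 59.7
```

```bash
python3 - <<'E'
from h import *
from scipy.optimize import least_squares
t=robot.calibration("top");s=robot.calibration("side");w=robot.calibration("wrist");P=np.load("pics/w2.npy")
O=[("ring",t,None,(299.75,188.75)),("ring",s,None,(265.75,194.75)),("ring",w,P,(489,325.5)),("cross",t,None,(331.5,185)),("cross",s,None,(268,181.5)),
("FL",t,None,(278.5,164.5)),("FL",s,None,(243.75,193.75)),("FR",t,None,(348.75,156)),("FR",s,None,(251.25,165)),("NR",t,None,(352.5,212.5)),("NR",s,None,(291.75,185)),("NL",t,None,(282.5,219.5)),("NL",s,None,(283,214.25)),("NL",w,P,(518,261)),("NR",w,P,(378.5,268))]
def pts(p):
    r=p[:3];ps,th,a,b=p[3:]
    x=np.array([np.cos(ps)*np.cos(th),np.sin(ps)*np.cos(th),np.sin(th)]);y=np.array([-np.sin(ps),np.cos(ps),0])
    c=r+x*a+y*b
    return {"ring":r,"cross":r-.068*y,"FL":c+.063*x+.072*y,"FR":c+.063*x-.072*y,"NL":c-.063*x+.072*y,"NR":c-.063*x-.072*y}
def res(p):
    q=pts(p);return np.concatenate([proj(c,q[k],T)-uv for k,c,T,uv in O])
r=least_squares(res,[.567,.129,.071,.13,.46,0,-.034],loss="soft_l1",x_scale=[.01]*3+[.1]*2+[.01]*2)
print(r.x.round(4),np.degrees(r.x[3:5]));print(np.round(res(r.x).reshape(-1,2),1).tolist())
ps,th=r.x[3:5];n=np.array([-np.cos(ps)*np.sin(th),-np.sin(ps)*np.sin(th),np.cos(th)])
print("n",n,"G",r.x[:3]+.1286*n,"TCP",r.x[:3]+.1286*n+[0,0,.155]);print(robot.get_obs()["tool_pos"])
E
```

```text
[ 0.5678  0.1293  0.0732  0.1093  0.4463 -0.0036 -0.033 ] [ 6.26274823 25.57015175]
[[-0.1, -0.9], [-0.5, -0.8], [0.2, -0.8], [-0.1, -0.2], [0.4, -0.7], [0.2, -1.6], [-2.5, -1.8], [-0.9, 0.1], [-1.2, -0.2], [-2.8, -0.7], [0.1, -0.5], [1.9, -1.4], [4.8, -0.9], [-1.4, -2.1], [5.0, -0.9]]
n [-0.42904004 -0.04708413  0.9020575 ] G [0.51267294 0.12326204 0.18916631] TCP [0.51267294 0.12326204 0.34416631]
[0.52128694 0.31203894 0.4403805 ]
```

servo_tool:
  plan:
    - [0.2,0,0,-0.04,0]
    - [0.2,0,0,-0.08,0]
    - [0.2,0,0,-0.11,0]
    - [0.2,0,0,-0.119,0]
    - [0.2,0,0,-0.119,0]
    - [0.2,0,0,-0.119,0]
    - [0.2,-0.008,0,-0.119,0]
    - [0.2,-0.014,0,-0.119,0]

```text
clock: 10.13
tool_pos: [0.507, 0.3102, 0.3276]
ee_rot: [0.002, -0.021, 1.0, 0.001]
force: [0.3, 0.3, -1.4]
width: 0.316
grasp_force: 59.7
```

servo_tool:
  plan:
    - [0.2,-0.003,0,0,0]
    - [0.2,-0.006,0,0,0]
    - [0.2,-0.009,0,0,0]
    - [0.2,-0.012,0,0,0]
    - [0.2,-0.012,0,0,0]

```text
clock: 10.55
tool_pos: [0.4956, 0.3105, 0.3278]
ee_rot: [0.003, -0.022, 1.0, 0.002]
force: [5.8, 0.5, 1.9]
width: 0.317
grasp_force: 60.2
```

servo_tool:
  plan:
    - [0.2,-0.004,0,-0.002,0]
    - [0.2,-0.008,0,-0.004,0]
    - [0.2,-0.012,0,-0.006,0]
    - [0.2,-0.016,0,-0.006,0]
    - [0.2,-0.02,0,-0.006,0]
    - [0.2,-0.024,0,-0.006,0]
    - [0.2,-0.024,0,-0.006,0]

```text
clock: 11.13
tool_pos: [0.4714, 0.3103, 0.3206]
ee_rot: [0.002, -0.022, 1.0, 0.001]
force: [5.2, -0.4, -0.0]
width: 0.317
grasp_force: 60.0
```

```bash
python3 - <<'E'
from h import *
import cv2
im=robot.capture("side")[:,:,::-1];cv2.imwrite("pics/s3.png",im);np.save("pics/s3o.npy",robot.get_obs()["tool_pos"])
a=im[140:290,215:415];cv2.imwrite("pics/s3c.png",cv2.resize(a,(800,600),interpolation=cv2.INTER_CUBIC))
E
```

```text
(no output)
```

View pics/s3c.png

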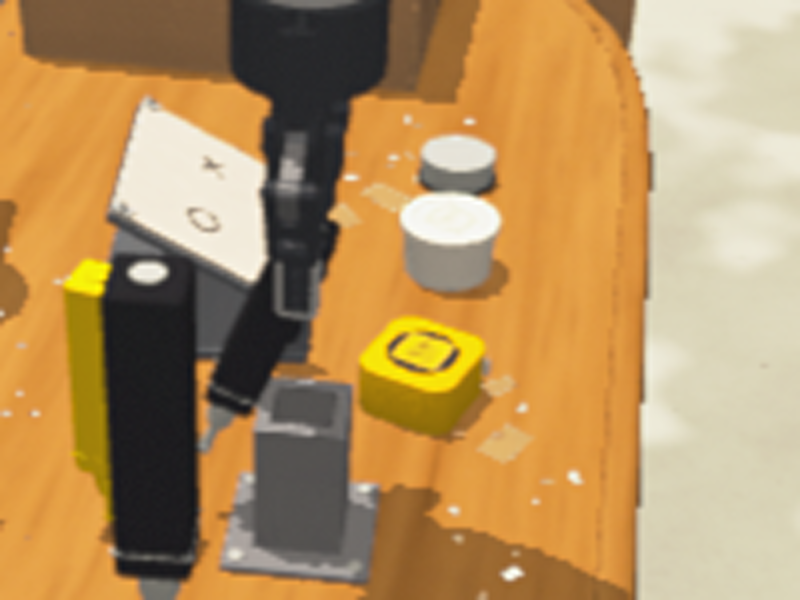

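```bash
python3 - <<'E'
from h import *
s=robot.calibration("side");T=np.load("pics/s3o.npy");G=T-[0,0,.155]
def aty(uv,y):
    o,d=ray(s,uv);return o+d*(y-o[1])/d[1]
for n,p,L in(("tip",(205,450),.1366),("housing end",(230,402),.0946),("nose end",(213,428),.1146)):
    X=aty((215+p[0]/4,140+p[1]/4),.3105);v=X-G;print(n,X.round(4),"len",np.hypot(v[0],v[2]).round(4),L,"tilt",np.degrees(np.arctan2(v[0],-v[2])).round(2))
H=T[2]-.155-.086
for th in(20,22,24,26): a=np.radians(th);print(th,.491+(.014-H*np.sin(a))/np.cos(a))
for th in(22,24,26):
    a=np.radians(th);print(th,proj(s,G+.1366*np.array([np.sin(a),0,-np.cos(a)])))
E
```

```text
tip [0.5238 0.3105 0.0344] len 0.1413 0.1366 tilt 21.73
housing end [0.5095 0.3105 0.0696] len 0.1033 0.0946 tilt 21.61
nose end [0.5191 0.3105 0.0504] len 0.1247 0.1146 tilt 22.46
20 0.476910517843927
22 0.4739213042185568
24 0.4708652054564304
26 0.46773155253745863
22 [266.75772644 250.85135258]
24 [264.80379859 249.92700041]
26 [262.87762703 248.95146182]
```

servo_tool:
  plan:
    - [0.2,-0.002,0,0,0]
    - [0.2,-0.004,0,0,0]
    - [0.2,-0.0065,0,0,0]
    - [0.2,-0.0065,0,0,0]
    - [0.2,-0.0065,0,0,0]
    - [0.2,0.02,0,0.01,0]
    - [0.2,0.02,0,0.05,0]
    - [0.2,0.02,0,0.09,0]

```text
clock: 11.85
tool_pos: [0.4912, 0.3101, 0.407]
ee_rot: [-0.003, -0.021, 1.0, -0.002]
force: [0.8, 1.7, 0.8]
width: 0.326
grasp_force: 59.7
```

servo_tool:
  plan:
    - [0.2,0.008,-0.04,0,0.0375]
    - [0.2,0.008,-0.08,0,0.0375]
    - [0.2,0.008,-0.12,0,0.0375]
    - [0.2,0.008,-0.15,0,0.0375]
    - [0.2,0.008,-0.175,0,0.0375]
    - [0.2,0.008,-0.189,-0.015,0.0375]
    - [0.2,0.008,-0.189,-0.03,0.0375]
    - [0.2,0.008,-0.189,-0.03,0.0375]

```text
clock: 12.52
tool_pos: [0.4984, 0.1205, 0.3759]
ee_rot: [-0.002, -0.06, 0.998, -0.0]
force: [0.1, 0.9, -2.6]
width: 0.321
grasp_force: 59.9
```

```bash
python3 - <<'E'
from h import *
import cv2
im=robot.capture("side")[:,:,::-1];cv2.imwrite("pics/s4.png",im)
o=wcap("w4");np.save("pics/s4o.npy",o["tool_pos"]);print(o["tool_pos"],o["ee_rot"],o["clock"],o["force"])
top=robot.capture("top")[:,:,::-1];cv2.imwrite("pics/t4.png",top)
R=lambda a:cv2.resize(a,(400,300),interpolation=cv2.INTER_CUBIC)
w=cv2.imread("pics/w4.png")
cv2.imwrite("pics/c4.png",np.hstack([cv2.resize(im[140:230,230:310],(533,600),interpolation=cv2.INTER_CUBIC),np.vstack([cv2.resize(w[120:320,200:378],(267,300)),cv2.resize(top[150:230,264:335],(267,300))])]))
E
```

```text
[0.49862049 0.1209598  0.37750818] [-1.57611863e-03 -6.07650004e-02  9.98150824e-01 -2.50716695e-04] 12.5667 [-0.23654125 -0.12735056 -0.90018187]
```

View pics/c4.png

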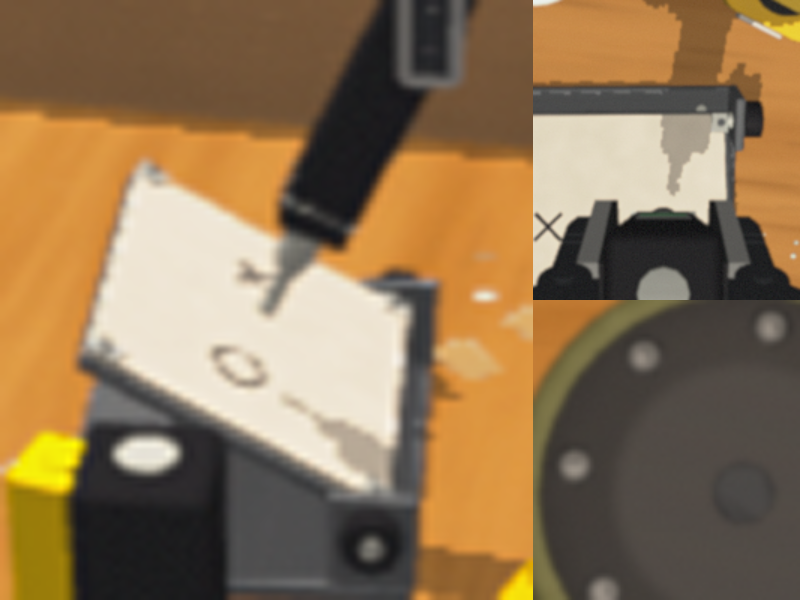

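```bash
python3 - <<'E'
from h import *
s=robot.calibration("side");T=np.load("pics/s4o.npy");G=T-[0,0,.155]
ps=np.radians(7);c=np.array([-np.sin(ps),np.cos(ps),0]);a=np.array([np.cos(ps),np.sin(ps),0])
def hit(p,off=0):
    uv=(230+p[0]/6.667,140+p[1]/6.667);o,d=ray(s,uv);X=o+d*(((G+off*c-o)@c)/(d@c));v=X-G;return X,v@a,v[2]
for n,p,of in(("tip",(268,313),0),("left edge lo",(283,188),.014),("left edge hi",(383,20),.014),("right edge lo(bottom corner)",(343,246),.014),("right edge hi",(408,110),.014)):
    X,u,v=hit(p,of);print(n,X.round(4),"rel",u.round(4),v.round(4),"len",np.hypot(u,v).round(4),"tilt",np.degrees(np.arctan2(u,-v)).round(1))
A=hit((283,188),.014);B=hit((383,20),.014);print("left edge tilt",np.degrees(np.arctan2(A[1]-B[1],B[2]-A[2])))
A=hit((343,246),.014);B=hit((408,110),.014);print("right edge tilt",np.degrees(np.arctan2(A[1]-B[1],B[2]-A[2])))
ring=np.array([.5673,.1293,.0725]);print("ring proj",proj(s,ring))
tip=hit((268,313))[0];d=ring-tip
for th in(25,26,27):
    t=np.radians(th);n=np.array([-np.cos(ps)*np.sin(t),-np.sin(ps)*np.sin(t),np.cos(t)]);g=-(d@n);print(th,"gap",g,"inplane",(d+g*n).round(4), "n",n.round(3))
E
```

```text
tip [0.5554 0.1279 0.0942] rel 0.0572 -0.1283 len 0.1405 tilt 24.0
left edge lo [0.5465 0.1409 0.1542] rel 0.0499 -0.0683 len 0.0846 tilt 36.1
left edge hi [0.5118 0.1367 0.2208] rel 0.015 -0.0018 len 0.0151 tilt 83.3
right edge lo(bottom corner) [0.525  0.1383 0.1316] rel 0.0283 -0.0909 len 0.0952 tilt 17.3
right edge hi [0.5026 0.1356 0.1869] rel 0.0058 -0.0356 len 0.0361 tilt 9.2
left edge tilt 27.68010553136034
right edge tilt 22.164400232394883
ring proj [265.51142859 194.20737171]
25 gap 0.02474503456143964 inplane [0.0016 0.0001 0.0007] n [-0.419 -0.052  0.906]
26 gap 0.02477126834050397 inplane [0.0012 0.     0.0006] n [-0.435 -0.053  0.899]
27 gap 0.02478995655126712 inplane [0.0008 0.     0.0004] n [-0.451 -0.055  0.891]
```

```bash
python3 - <<'E'
from h import *
import cv2
s=robot.calibration("side");T=np.load("pics/s4o.npy");G=T-[0,0,.155]
ps=np.radians(7);c=np.array([-np.sin(ps),np.cos(ps),0]);a=np.array([np.cos(ps),np.sin(ps),0])
g=cv2.cvtColor(cv2.imread("pics/s4.png"),cv2.COLOR_BGR2GRAY).astype(float)
def hit(uv,off):
    o,d=ray(s,uv);X=o+d*(((G+off*c-o)@c)/(d@c));v=X-G;return v@a,v[2]
L,R=[],[]
for v in range(146,176):
    r=g[v,262:305];d=np.where(r<55)[0]
    if len(d)<4: continue
    i,j=d[0],d[-1];th=55
    l=262+i-(th-r[i])/(r[i-1]-r[i]) if i else np.nan; q=262+j+(th-r[j])/(r[j+1]-r[j]) if j<len(r)-1 else np.nan
    print(v,round(l,1),round(q,1),end="; ")
    if 148<=v<=166:L.append(hit((l,v),.014))
    if 157<=v<=174:R.append(hit((q,v),.014))
print()
for n,E in(("L",L),("R",R)):
    E=np.array(E);E=E[~np.isnan(E).any(1)];p=np.polyfit(E[:,1],E[:,0],1);print(n,len(E),"tilt",np.degrees(np.arctan(-p[0])),"rms",np.std(E[:,0]-np.polyval(p,E[:,1])),p)
E
```

```text
146 283.4 296.4; 147 282.8 296.4; 148 282.4 296.4; 149 281.8 296.4; 150 281.4 296.3; 151 280.8 289.0; 152 280.4 289.5; 153 279.8 293.0; 154 279.3 293.4; 155 278.8 292.8; 156 278.3 292.3; 157 277.8 291.7; 158 277.1 291.1; 159 276.7 290.5; 160 276.4 289.9; 161 276.2 289.4; 162 275.8 288.5; 163 275.2 287.8; 164 274.8 287.2; 165 274.3 286.6; 166 274.1 286.1; 167 273.6 285.6; 168 273.0 285.1; 169 273.7 284.6; 170 274.9 284.1; 171 272.3 283.6; 172 271.9 283.1; 173 272.2 282.1; 174 273.5 280.8; 175 275.9 281.2; 
L 19 tilt 22.422280448509014 rms 0.0004020632939359994 [-0.41262526  0.02098845]
R 18 tilt 27.128693797154547 rms 0.0005638686510074386 [-0.51235796 -0.01422157]
```

```bash
python3 - <<'E'
from h import *
import cv2
s=robot.calibration("side");ring=np.array([.5673,.1293,.0725])
g=cv2.cvtColor(cv2.imread("pics/s0.png" if 0 else "pics/side0.png"),cv2.COLOR_BGR2GRAY).astype(float)
for psd in(6.3,7,7.7):
    ps=np.radians(psd);c=np.array([-np.sin(ps),np.cos(ps),0]);a=np.array([np.cos(ps),np.sin(ps),0])
    def hit(uv,off):
        o,d=ray(s,uv);X=o+d*(((ring+off*c-o)@c)/(d@c));v=X-ring;return v@a,v[2]
    out=[]
    for off,cols,up in((.038,range(250,282),0),(-.106,range(256,287),1)):
        E=[]
        for u in cols:
            col=g[150:225,u];w=np.where(col>175)[0]
            if len(w)==0: continue
            i=w[0] if up else w[-1];k=i-1 if up else i+1
            v=150+i+(k-i)*(col[i]-175)/(col[i]-col[k]);E.append(hit((u,v),off));
        E=np.array(E)
        p=np.polyfit(E[:,0],E[:,1],1);r=E[:,1]-np.polyval(p,E[:,0]);k=abs(r)<2*np.median(abs(r))+5e-4;p=np.polyfit(E[k,0],E[k,1],1);out.append((np.degrees(np.arctan(p[0])).round(2),k.sum(),np.std(r[k]).round(5),p[1].round(4)))
    print(psd,out)
E
```

```text
6.3 [(np.float64(6.67), np.int64(32), np.float64(0.01056), np.float64(-0.0108)), (np.float64(29.36), np.int64(28), np.float64(0.00049), np.float64(-0.0))]
7 [(np.float64(7.13), np.int64(32), np.float64(0.01056), np.float64(-0.0109)), (np.float64(29.68), np.int64(28), np.float64(0.00049), np.float64(0.0007))]
7.7 [(np.float64(7.6), np.int64(32), np.float64(0.01056), np.float64(-0.0109)), (np.float64(30.0), np.int64(28), np.float64(0.00049), np.float64(0.0015))]
```

```bash
cat > fit.py <<'E'
from h import *
import cv2
from scipy.optimize import least_squares
t=robot.calibration("top");s=robot.calibration("side");w=robot.calibration("wrist")
V={"top0":(t,None,(310,200)),"side0":(s,None,(270,200)),"s4":(s,None,(270,200)),"w2":(w,np.load("pics/w2.npy"),(450,300))}
def pts(p):
    ps,th=p[3:5];x=np.array([np.cos(ps)*np.cos(th),np.sin(ps)*np.cos(th),np.sin(th)]);y=np.array([-np.sin(ps),np.cos(ps),0]);c=p[:3]+x*p[5]+y*p[6]
    return c,x,y
p0=np.array([.5673,.1293,.0725,.122,.455,-.0036,-.033])
def edges(p):
    c,x,y=pts(p);h,k=p[7]/2,p[8]/2
    return {"F":(c+h*x-k*y,c+h*x+k*y,x),"N":(c-h*x-k*y,c-h*x+k*y,-x),"L":(c-h*x+k*y,c+h*x+k*y,y),"R":(c-h*x-k*y,c+h*x-k*y,-y)}
p=np.r_[p0,.126,.144]
# edge points: search along the outward direction for the white->nonwhite crossing
for it in range(3):
    obs=[]
    for nm,(c,P,_) in V.items():
        g=cv2.imread(f"pics/{nm}.png").astype(np.float32)[:,:,0]  # blue: white high, wood low
        for e,(A,B,o) in edges(p).items():
            for f in np.linspace(.12,.88,24):
                X=A+f*(B-A);D=np.arange(-.010,.0101,.0005)
                q=np.array([proj(c,X+d*o,P) for d in D],np.float32)
                if q.min()<1 or q[:,0].max()>558 or q[:,1].max()>418: continue
                b=cv2.remap(g,q[:,:1],q[:,1:],cv2.INTER_LINEAR)[:,0]
                if b[:8].min()<110 or b[-6:].max()>110: continue
                i=np.where(b<(b[:8].mean()+b[-6:].mean())/2)[0][0]
                obs.append((nm,e,f,q[i]))
    def res(p):
        E=edges(p);r=[]
        for nm,e,f,q in obs:
            c,P,_=V[nm];a,b=proj(c,E[e][0],P),proj(c,E[e][1],P);d=(b-a)/np.linalg.norm(b-a);r.append(d[0]*(q-a)[1]-d[1]*(q-a)[0])
        S=pts(p);rg=p[:3];cr=rg-.068*S[2]
        for c,P,uv,X in((t,None,(299.75,188.75),rg),(s,None,(265.75,194.75),rg),(w,V["w2"][1],(489,325.5),rg),(t,None,(331.5,185),cr),(s,None,(268,181.5),cr)): r+=list(3*(proj(c,X,P)-uv))
        return np.r_[r,(p[7]-.126)*2000,(p[8]-.144)*2000]
    r=least_squares(res,p,loss="soft_l1",x_scale=[.01]*3+[.1]*2+[.01]*4);p=r.x
from collections import Counter
print(p.round(4),np.degrees(p[3:5]).round(2),Counter((o[0],o[1]) for o in obs))
rr=res(p);print({k:np.mean([rr[i] for i,o in enumerate(obs) if (o[0],o[1])==k]).round(2) for k in Counter((o[0],o[1]) for o in obs)},rr[len(obs):].round(1))
E
python3 fit.py
```

```text
[ 0.5676  0.1298  0.0713  0.1267  0.4945 -0.0036 -0.0343  0.1267  0.1454] [ 7.26 28.33] Counter({('top0', 'F'): 24, ('top0', 'N'): 24, ('top0', 'L'): 24, ('top0', 'R'): 24, ('side0', 'F'): 24, ('side0', 'R'): 24, ('s4', 'F'): 24, ('s4', 'N'): 24, ('side0', 'L'): 23, ('s4', 'L'): 23, ('w2', 'N'): 23, ('s4', 'R'): 22, ('w2', 'L'): 21, ('side0', 'N'): 14, ('w2', 'F'): 2})
{('top0', 'F'): np.float64(0.15), ('top0', 'N'): np.float64(-0.37), ('top0', 'L'): np.float64(-0.28), ('top0', 'R'): np.float64(0.14), ('side0', 'F'): np.float64(0.12), ('side0', 'N'): np.float64(-0.13), ('side0', 'L'): np.float64(-0.2), ('side0', 'R'): np.float64(0.05), ('s4', 'F'): np.float64(0.12), ('s4', 'N'): np.float64(-0.14), ('s4', 'L'): np.float64(-0.21), ('s4', 'R'): np.float64(0.1), ('w2', 'F'): np.float64(-5.55), ('w2', 'N'): np.float64(0.17), ('w2', 'L'): np.float64(0.06)} [-1.  -2.  -1.2 -0.1 -1.  -6.4 -1.4 -1.6  0.  -0.1  1.5  2.9]
```

servo_tool:
  plan:
    - [0.2,0,0.01,0.035,0]
    - [0.2,-0.01,0.05,0.035,-0.0375]
    - [0.2,-0.01,0.09,0.035,-0.0375]
    - [0.2,-0.01,0.13,0.035,-0.0375]
    - [0.2,-0.01,0.16,0.035,-0.0375]
    - [0.2,-0.01,0.18,0.035,-0.0375]
    - [0.2,-0.01,0.186,0.03,-0.0375]
    - [0.2,-0.01,0.186,0.01,-0.0375]

```text
clock: 13.33
tool_pos: [0.4891, 0.3096, 0.3922]
ee_rot: [0.002, -0.023, 1.0, 0.002]
force: [-0.4, -1.0, -0.7]
width: 0.321
grasp_force: 60.1
```

servo_tool:
  plan:
    - [0.2,0,0,-0.03,0]
    - [0.2,0,0,-0.055,0]
    - [0.2,0,0,-0.067,0]
    - [0.2,0,0,-0.067,0]
    - [0.2,0,0,-0.067,0]

```text
clock: 13.75
tool_pos: [0.4894, 0.3073, 0.3228]
ee_rot: [0.0, -0.022, 1.0, -0.0]
force: [0.6, 0.9, 0.5]
width: 0.319
grasp_force: 60.0
```

servo_tool:
  plan:
    - [0.2,-0.01,0,-0.001,0]
    - [0.2,-0.018,0,-0.001,0]
    - [0.2,-0.022,0,-0.001,0]
    - [0.2,-0.025,0,-0.001,0]
    - [0.2,-0.028,0,-0.001,0]
    - [0.2,-0.031,0,-0.001,0]
    - [0.2,-0.031,0,-0.001,0]
    - [0.2,-0.031,0,-0.001,0]

```text
clock: 14.42
tool_pos: [0.4587, 0.3073, 0.3229]
ee_rot: [0.002, -0.022, 1.0, 0.001]
force: [4.7, -0.2, 2.7]
width: 0.32
grasp_force: 60.3
```

servo_tool:
  plan:
    - [0.2,0.02,0,0.01,0]
    - [0.2,0.03,0,0.05,0]
    - [0.2,0.03,0,0.09,0]
    - [0.2,0.035,-0.02,0.09,0.0375]
    - [0.2,0.035,-0.06,0.09,0.0375]
    - [0.2,0.035,-0.1,0.09,0.0375]
    - [0.2,0.035,-0.14,0.09,0.0375]
    - [0.2,0.035,-0.16,0.09,0.0375]

```text
clock: 15.08
tool_pos: [0.4924, 0.1442, 0.411]
ee_rot: [-0.0, -0.06, 0.998, 0.0]
force: [0.6, 1.0, -0.6]
width: 0.318
grasp_force: 59.9
```

servo_tool:
  plan:
    - [0.2,0,-0.02,0,0.002]
    - [0.2,0,-0.024,-0.02,0.002]
    - [0.2,0,-0.024,-0.035,0.002]
    - [0.2,0,-0.024,-0.038,0.002]
    - [0.2,0,-0.024,-0.038,0.002]
    - [0.2,0,-0.024,-0.038,0.002]

```text
clock: 15.58
tool_pos: [0.4931, 0.1235, 0.3733]
ee_rot: [0.0, -0.063, 0.998, -0.0]
force: [0.5, 0.6, -0.1]
width: 0.322
grasp_force: 60.0
```

```bash
cat > ang.py <<'E'
from h import *
import cv2,sys
nm=sys.argv[1];g3=robot.capture("side")[:,:,::-1];o=robot.get_obs();T=o["tool_pos"];print(T,o["clock"],o["force"].round(2));cv2.imwrite(f"pics/{nm}.png",g3)
cv2.imwrite(f"pics/{nm}c.png",cv2.resize(g3[145:220,235:310],(600,600),interpolation=cv2.INTER_CUBIC))
s=robot.calibration("side");G=T-[0,0,.155]
ps=np.radians(7.26);c=np.array([-np.sin(ps),np.cos(ps),0]);a=np.array([np.cos(ps),np.sin(ps),0])
g=cv2.cvtColor(g3,cv2.COLOR_BGR2GRAY).astype(np.float32)
# model fit: edge samples of the +y face of the housing; params tilt, lateral offset
def face(th,off,z,side):
    ax=-np.sin(th)*a+[0,0,np.cos(th)];nx=np.cos(th)*a+[0,0,np.sin(th)]
    return G+(z-.1146)*ax+(off+side)*nx+.014*c
best=[]
for th in np.radians(np.arange(18,36,.25)):
    for off in np.arange(-.006,.0061,.0005):
        v=0
        for sd in(.014,-.014):
            for z in np.linspace(.025,.075,25):
                q=[proj(s,face(th,off,z,sd+np.sign(sd)*e)) for e in(-.003,.003)]
                b=[cv2.getRectSubPix(g,(1,1),tuple(map(float,k)))[0,0] for k in q];v+=min(b[1]-b[0],60)
        best.append((v,np.degrees(th),off))
best.sort(reverse=True);B=np.array(best[:15]);print(B[:3],"mean",B.mean(0))
E
python3 ang.py s5
```

```text
[0.49321336 0.12357269 0.37380211] 15.6333 [ 1.37 -0.48 -1.45]
[[2.91473218e+03 2.80000000e+01 6.00000000e-03]
 [2.91406885e+03 2.85000000e+01 5.50000000e-03]
 [2.91391187e+03 2.77500000e+01 6.00000000e-03]] mean [2.90725034e+03 2.83000000e+01 5.43333333e-03]
```

View pics/s5c.png

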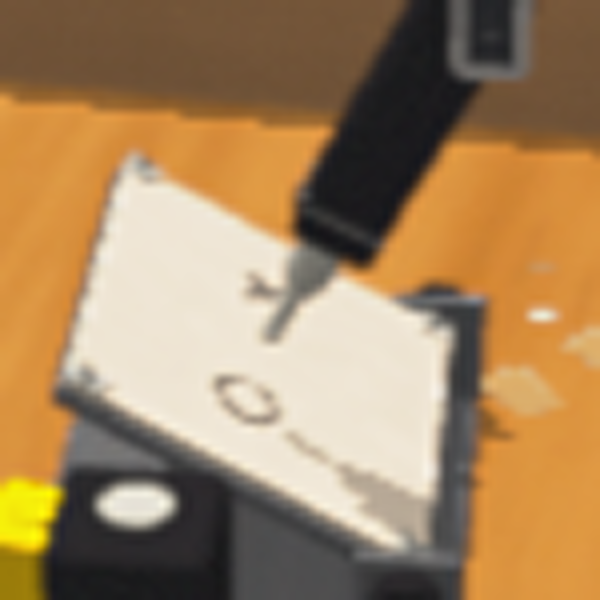

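```bash
python3 - <<'E'
from h import *
s=robot.calibration("side");T=np.array([.4932,.1236,.3738]);G=T-[0,0,.155]
ps,th=np.radians(7.26),np.radians(28.3);c=np.array([-np.sin(ps),np.cos(ps),0]);a=np.array([np.cos(ps),np.sin(ps),0]);n=-np.sin(th)*a+[0,0,np.cos(th)];x=np.cos(th)*a+[0,0,np.sin(th)]
o,d=ray(s,(268.9,187.5));tip=o+d*(((G-o)@c)/(d@c));v=tip-G;print("tip",tip,"axial",-v@n,"lateral",v@x)
# fair comparison: ring as the side camera alone sees it, on the fitted face plane
R=np.array([.5676,.1298,.0713]);o,d=ray(s,(266,194.9));Rs=o+d*(((R-o)@n)/(d@n));print("ring side-only",Rs)
for r in(R,Rs): e=r-tip;print("gap",-e@n,"x",e@x,"y",e@c)
print("n",n,"x",x,"c",c)
E
```

```text
tip [0.5577804  0.13182712 0.09453765] axial 0.14027443223172614 lateral -0.001590181990931644
ring side-only [0.56612753 0.12903943 0.07046176]
gap 0.024956811468497177 x -0.0026656332588407476 y -0.003251790558633178
gap 0.024956811468497115 x -0.004433746096626574 y -0.0038201827538934005
n [-0.4702874  -0.05991152  0.88047735] x [0.87341849 0.11126778 0.47408821] c [-0.1263721   0.99198291  0.        ]
```

servo_tool:
  plan:
    - [0.2,0.003,-0.0027,-0.01,0]
    - [0.2,0.006,-0.0027,-0.018,0]
    - [0.2,0.0067,-0.0027,-0.019,0]
    - [0.2,0.0067,-0.0027,-0.019,0]
    - [0.2,0.0067,-0.0027,-0.019,0]
    - [0.2,0.0067,-0.0027,-0.019,0]

```text
clock: 16.13
tool_pos: [0.5, 0.1206, 0.354]
ee_rot: [0.0, -0.063, 0.998, 0.0]
force: [-0.2, -0.7, -1.1]
width: 0.32
grasp_force: 60.0
```

```bash
python3 - <<'E'
from h import *
import cv2
print(*[robot.get_obs()[k] for k in("tool_pos","force","clock")])
im=robot.capture("side")[:,:,::-1];print(*[robot.get_obs()[k] for k in("tool_pos","force","clock")])
cv2.imwrite("pics/s6c.png",cv2.resize(im[165:215,240:290],(600,600),interpolation=cv2.INTER_CUBIC))
E
```

```text
[0.49995032 0.12056614 0.35401163] [-0.23536952 -0.68945957 -1.13122769] 16.1333
[0.49992276 0.12056172 0.35407717] [ 0.05805466  0.43586626 -0.81507364] 16.1833
```

View pics/s6c.png

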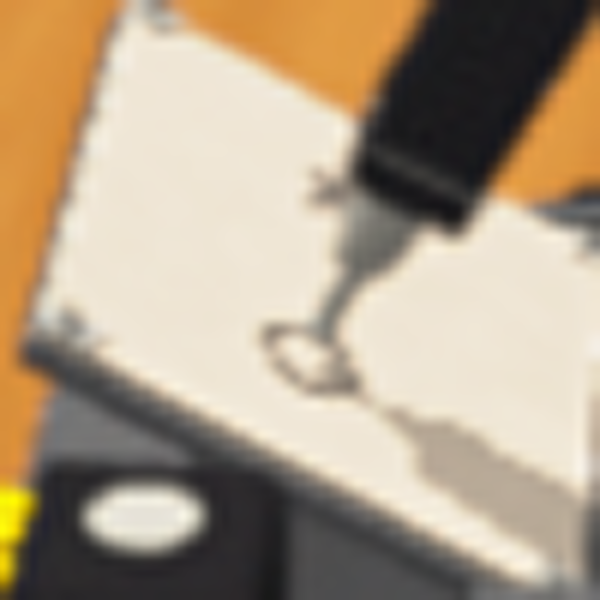

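```bash
python3 - <<'E'
from h import *
s=robot.calibration("side");T=np.array([.49993,.12056,.35404]);G=T-[0,0,.155]
ps,th=np.radians(7.26),np.radians(28.3);c=np.array([-np.sin(ps),np.cos(ps),0]);a=np.array([np.cos(ps),np.sin(ps),0]);n=-np.sin(th)*a+[0,0,np.cos(th)];x=np.cos(th)*a+[0,0,np.sin(th)]
R=np.array([.5676,.1298,.0713])
for uv in((266.67,193.17),(266.67,193.5)):
    o,d=ray(s,uv);tip=o+d*(((G-o)@c)/(d@c));e=R-tip;print("axial",-(tip-G)@n,"gap",-e@n,"x",e@x,"y",e@c)
g=5e-3
for g in(.003,.004,.005,.006):
    o,d=ray(s,(265.83,194.9));print(g,proj(s,R+n*g))
E
```

```text
axial 0.13950828868226642 gap 0.0053418193420726725 x 0.0008817540158001894 y 0.0006143217486912243
axial 0.14036335944343606 gap 0.004486748580903032 x 0.00132870431584183 y 0.0006143217486911372
0.003 [265.90554195 193.82620458]
0.004 [266.0889178  193.53294136]
0.005 [266.27246246 193.23940816]
0.006 [266.45617617 192.94560461]
```

servo_tool:
  plan:
    - [0.2,0.001,0.0001,-0.002,0]
    - [0.2,0.002,0.0002,-0.004,0]
    - [0.2,0.003,0.0004,-0.006,0]
    - [0.2,0.0042,0.0005,-0.0079,0]
    - [0.2,0.0042,0.0005,-0.0079,0]
    - [0.2,0.0042,0.0005,-0.0079,0]
    - [0.2,0.0042,0.0005,-0.0079,0]
    - [0.2,0.0042,0.0005,-0.0079,0]

```text
clock: 16.85
tool_pos: [0.5041, 0.1211, 0.3461]
ee_rot: [0.0, -0.063, 0.998, 0.0]
force: [0.4, 0.8, 1.1]
width: 0.321
grasp_force: 60.3
```

servo_tool:
  plan:
    - [0.2,0.001,0.0001,-0.0018,0]
    - [0.2,0.002,0.0002,-0.0037,0]
    - [0.2,0.002,0.0002,-0.0037,0]
    - [0.2,0.002,0.0002,-0.0037,0]
    - [0.2,0.002,0.0002,-0.0037,0]
    - [0.2,0.002,0.0002,-0.0037,0]
    - [0.2,0.002,0.0002,-0.0037,0]
    - [0.2,0.002,0.0002,-0.0037,0]

```text
clock: 17.52
tool_pos: [0.5061, 0.1213, 0.3422]
ee_rot: [0.0, -0.063, 0.998, 0.0]
force: [-2.5, -0.4, 2.4]
width: 0.319
grasp_force: 60.4
```

```bash
python3 - <<'E'
from h import *
F=[]
for i in range(10):
    robot.capture("top");F.append(robot.get_obs()["force"])
o=robot.get_obs();print(np.mean(F,0).round(2),np.std(F,0).round(2),o["tool_pos"],o["clock"])
E
sed -i 's/(18,36,.25)/(22,36,.25)/' ang.py; python3 ang.py s7
```

```text
[-1.94  0.29  2.88] [0.54 0.61 0.36] [0.50607138 0.12126873 0.34213198] 18.0167
[0.50608574 0.12127719 0.34211939] 18.0667 [-1.34  0.55  2.72]
[[3.00000000e+03 3.30000000e+01 5.20417043e-18]
 [3.00000000e+03 3.27500000e+01 5.00000000e-04]
 [3.00000000e+03 3.25000000e+01 5.00000000e-04]] mean [3.00000000e+03 3.19333333e+01 1.33333333e-03]
```

```bash
sed 's/g3=robot.capture("side")\[:,:,::-1\];/g3=cv2.imread(f"pics\/{nm}.png").copy();/; s/T=o\["tool_pos"\]/T=np.array(eval(sys.argv[2]))/; s/min(b\[1\]-b\[0\],60)/b[1]-b[0]/; s/(-.003,.003)/(-.0015,.0015)/; s/\.006,\.0061/.004,.0091/' ang.py > ang2.py; python3 ang2.py s5 "[.4932,.1236,.3738]" | tail -5; python3 ang2.py s7 "[.5061,.1213,.3421]"|tail -5
python3 - <<'E'
import cv2,numpy as np
g=cv2.cvtColor(cv2.imread("pics/s7.png"),cv2.COLOR_BGR2GRAY).astype(float)
for nm,r0,r1 in(("s5",152,172),("s7",158,180)):
    g=cv2.cvtColor(cv2.imread(f"pics/{nm}.png"),cv2.COLOR_BGR2GRAY).astype(float);out=[]
    for v in range(r0,r1):
        r=g[v,258:310];d=np.where(r<60)[0]
        if len(d)>3:
            i,j=d[0],d[-1];out.append((v,round(258+i-(60-r[i])/(r[i-1]-r[i]),1) if i else 0,round(258+j+(60-r[j])/(r[min(j+1,51)]-r[j]+1e-6),1)))
    print(nm,out)
E
```

```text
[0.4932 0.1236 0.3738] 18.0667 [-1.34  0.55  2.72]
[[2.90616675e+03 2.67500000e+01 6.00000000e-03]
 [2.90067456e+03 2.70000000e+01 5.50000000e-03]
 [2.90065137e+03 2.62500000e+01 6.50000000e-03]] mean [2.88815155e+03 2.68500000e+01 5.83333333e-03]
[0.5061 0.1213 0.3421] 18.0667 [-1.34  0.55  2.72]
[[4.06959253e+03 2.72500000e+01 6.00000000e-03]
 [4.06700220e+03 2.67500000e+01 6.50000000e-03]
 [4.06049463e+03 2.65000000e+01 7.00000000e-03]] mean [4.04667119e+03 2.67666667e+01 6.53333333e-03]
s5 [(152, np.float64(281.4), np.float64(298.2)), (153, np.float64(280.9), np.float64(290.7)), (154, np.float64(280.3), np.float64(291.5)), (155, np.float64(279.5), np.float64(294.4)), (156, np.float64(278.9), np.float64(294.3)), (157, np.float64(278.3), np.float64(293.5)), (158, np.float64(277.9), np.float64(292.9)), (159, np.float64(277.5), np.float64(292.2)), (160, np.float64(277.0), np.float64(291.5)), (161, np.float64(276.8), np.float64(290.7)), (162, np.float64(276.5), np.float64(289.9)), (163, np.float64(275.7), np.float64(289.2)), (164, np.float64(275.1), np.float64(288.6)), (165, np.float6
[... 593 characters left out ...]
6.4), np.float64(285.1)), (165, np.float64(275.7), np.float64(285.7)), (166, np.float64(275.1), np.float64(288.2)), (167, np.float64(274.7), np.float64(287.7)), (168, np.float64(274.1), np.float64(287.2)), (169, np.float64(273.5), np.float64(286.7)), (170, np.float64(272.7), np.float64(286.2)), (171, np.float64(272.1), np.float64(285.4)), (172, np.float64(271.7), np.float64(284.6)), (173, np.float64(271.1), np.float64(284.2)), (174, np.float64(270.5), np.float64(283.6)), (175, np.float64(270.1), np.float64(283.1)), (176, np.float64(269.8), np.float64(282.3)), (177, np.float64(269.2), np.float64(281.6)), (178, np.float64(268.6), np.float64(281.1)), (179, np.float64(267.9), np.float64(280.3))]
```

```bash
python3 -c "
from rig import robot
print(robot.get_obs()['clock'],robot.job_done())"
```

```text
the job is handed in; nothing more can be done
18.0667 None
```

I handed the job in at 18.1 s; no verdict came back. The gauge was zeroed on the puck for over a second at about half travel. It was then tilted in the grip against the empty holder, and it now holds still inside the ring, within about 2 degrees of square, pressing with about 4 N (tip roughly 8–9 mm in).

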